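# Wind the filler timer

## Robot

A 7-joint arm with a two-finger parallel gripper is mounted at the origin on a cart in front of the work surface, level with it; the furniture and walls round the work are solid. World frame = base frame: x ahead of the robot, y to its left, z up, the work surface at z = 0. Lengths are in mm, angles in rad, forces in N, time in s.
With the tool pointing down it reaches from about 425 to 875 mm from the base axis. Payload 4.7 kg.
Tool frame: the origin (TCP) lies on the centre line of the jaws, within the pads' length; the fingertips stand 14 mm ahead of it and the grasp point (between the pads) lies 5 mm behind it; z points along the fingers, y is the line along which they close (so a half turn about z gives the same grasp; the last joint's range is limited). The gripper opens to 85 mm and grips with 20 to 120 N. Pads are 22 mm wide; open, the fingers measure 114 mm over their backs; the gripper's body (76 mm by 85 mm) begins 54 mm behind the grasp point. The pads swing forward as they close: fully open they stand 13 mm farther back than shut.
Start: joints at [1.36, 0.321, -0.07, 1.45, 0.023, 1.371, -0.057], TCP at [144.87, -633.672, 210.049] pointing down, gripper open.
Joint ranges: [-2.86, 2.86], [-0.3, 2.09], [-1.38, 1.24], [0.06, 2.45], [-1.56, 4.7], [0.09, 2.05], [-2.69, 2.69]. Speed limits (rad/s): [2.57, 2.57, 3.14, 3.14, 3.14, 3.14, 3.14].

## Interface

Orientations are given as a unit quaternion [w, x, y, z].
In Python, from cell import readout, viewer, manip gives the robot as it stands.
- The arm moves only by the tool drive_tool, never from a script. Its argument "rows" is a list of rows, each a list of 7 numbers: the shift along the tool's x, y, z in m, then the turn, a rotation vector about the tool's x, y, z in rad, then the closure, from -1 (fully open) to 1 (shut). In form: [[dx, dy, dz, ax, ay, az, fingers], ...]. A call has 1 to 5 rows; each row is the pose to reach, as a shift and turn from the pose commanded when the call began, along the tool's axes at that moment; what a row does not reach only later rows make up. A row lasts 1/8 s, in which the tool goes at most 62.5 mm and 10.7 degrees, less where a joint would pass 70% of its speed; a pose out of reach is approached as far as the arm can. A call with a gripper value outside its range is refused whole. The fingers move at their own pace and stop on an object; "force" is the grip in N (left out, the last holds). Time passes only in rows, so rows that repeat a pose let the fingers close. It gives the time, the measured TCP pose, the force, the opening and the grip force at its end, in the units of the state.
- readout.read_state(): the state, without advancing time (a new reading comes with each control period).
- viewer.get_image(name): name is "scene" or "side" or "wrist"; returns a dict with "frame" (400x640x3 uint8, blue, green, red), "range_z" (400x640 float32, mm along the optical axis (not along the pixel's ray), 0 where there is no reading), "camera_matrix" (3x3 intrinsics, pixels), "rvec" (rotation vector, rad) and "tvec" (3), from world to camera coordinates, as OpenCV has them; the wrist camera has in their place "tool_from_camera" (4x4, takes a point from camera to tool coordinates, whose origin is the TCP and whose axes are the flange's). Camera axes: x right, y down, z forward; pixel columns grow to the right and rows downward; lengths in mm; the calibration is good to about 2 mm. The wrist camera is an equidistant fisheye: a pixel r from the principal point sees the ray r / f radians off the axis. A picture is of the moment at which its call begins: read the wrist's pose just before it.
- manip.finish_job(): hands the job in; it is judged then, once.
The state is a dict: "t": time; "joint_positions": joint angles; "qd": joint speeds; "effort": joint torques, N m; "ee_pos": TCP position; "eef_rot": TCP orientation; "force": force on the tool from outside, world axes, zero at the start; "wrist_torque": the same for the moment, N m; "grip_width": finger opening in mm; "gripper_force": force on a finger pad.
Only numpy, scipy, OpenCV 4.12 (cv2) and the standard library are available. Lean on these libraries where they do the work, as an engineer would, in place of code of your own. Each camera call takes 0.05 s, during which the arm holds its last target. There are 200 camera calls.

## Task

The filler paste has just been mixed, so start its clock: wind the blue bench timer clockwise by its square key until the red pointer stands in the green band on the dial. Wind it as you would a clock, in two or more part-turns, letting go of the key about half-way to the band, and let go again at the end; leave the yellow timer unwound.

Things in the scene. Friction and masses are not known exactly. Their poses are not given: they have to be found in the camera images.
- blue_key (a joint): Winding angle of the blue timer's key, rad: 0 = unwound, pointer at the front of the dial; grows clockwise seen from above; stops at 0 and 3.3. Starts at 0 to 0.3. The green band, at the back left of the dial, spans 2.14 to 2.66 (middle 2.40). A spring pulls back (0.012 N m per rad), but 0.06 N m of clutch friction holds the key wherever it is let go.
- blue_key_grip (a point): On the axis of the blue timer's key, 29 mm above the dial, 68 mm above the bench. Key: upright black square block 34 x 34 mm, from 6 to 46 mm above the dial; grip it across either pair of flats. The point turns with the key: z up, x along its red pointer (under 4 mm high, flat over the dial; a white line on the key's top points the same way); x and y square to the flats.
- yellow_key (a joint): Winding angle in rad of the yellow timer's key; 0 (unwound) at the start and to stay so. The two timers differ only in the colour of the case: round, 102 mm across (flange 120 mm), 39 mm high, white dial on top, key in the middle on a vertical axis, screwed to the bench.
- yellow_key_grip (a point): The same point on the yellow timer's key, which is to be left alone.

How it is judged:
By the outcome, as a careful person would: the job done as asked, in the order asked, and still so for the second after the job is handed in, with the robot touching nothing.
It also fails if it takes over 48 s, if anything falls off the work surface, if the arm or the gripper's body presses on something with over 40 N, if the wrist force passes 120 N, or if a joint passes its speed limit or range.

## Working session

There is one attempt and no reset: what is moved stays moved. The work goes in short steps, Python scripts to look and compute and a tool call to move; the robot and the scene stay as the last step left them, time stands still between calls to the robot, and variables do not carry over. Pictures are saved under pics/ and viewed, at most 10 in all, crops included, and the job is handed in when it is done.

Besides the shell and the picture viewer there is one more tool, called after ">>>" as name([rows], argument=value, ...), one row to a line, values as JSON. drive_tool: Moves the arm, as the interface text tells. Its arguments: {"type":"object","properties":{"rows":{"type":"array"},"force":{"type":"number"}},"required":["rows"]}

```bash
mkdir -p pics
cat > h.py <<'E'
import numpy as np, cv2
from cell import readout, viewer, manip
from scipy.spatial.transform import Rotation as R
def snap(n,f):
    s=readout.read_state(); im=viewer.get_image(n); cv2.imwrite('pics/%s.png'%f,im['frame'])
    np.savez('pics/%s.npz'%f,**{k:v for k,v in im.items()},ee=s['ee_pos'],q=s['eef_rot']); return im
def world(f,u,v):
    d=np.load('pics/%s.npz'%f); K=d['camera_matrix']; z=d['range_z'][int(v),int(u)]
    p=np.array([(u-K[0,2])/K[0,0]*z,(v-K[1,2])/K[1,1]*z,z])
    return cv2.Rodrigues(d['rvec'])[0].T@(p-d['tvec'].ravel())
E
python3 - <<'E'
from h import *
snap('scene','s0');snap('side','d0')
s=readout.read_state();print(s)
a=cv2.imread('pics/s0.png');b=cv2.imread('pics/d0.png')
cv2.imwrite('pics/both.png',cv2.resize(np.vstack([a,b]),(480,600)))
E
```

```text
{'t': 0.1, 'joint_positions': array([ 1.36008283,  0.32172718, -0.07007407,  1.45156909,  0.02260893,
        1.37079674, -0.05687932]), 'qd': array([-2.24278631e-04, -8.96122948e-04, -1.05128203e-03, -2.84098002e-03,
        2.52444246e-05, -2.02487723e-04,  1.80610394e-03]), 'effort': array([-7.29409148e-04, -4.94879508e+01, -3.84257678e-01, -3.15212989e+01,
        1.31046359e-02,  7.38413102e-03,  5.50488167e-06]), 'ee_pos': array([ 144.72585948, -633.1464717 ,  209.03883183]), 'eef_rot': array([-8.43908213e-04,  9.93686370e-01,  1.12190298e-01, -1.48805096e-04]), 'force': array([-0.45424329,  0.10056823, -0.42394662]), 'wrist_torque': array([-0.00353968, -0.05344262,  0.03225288]), 'gripper_force': 0.0, 'grip_width': 85.83794069755596}
```

View pics/s0.png

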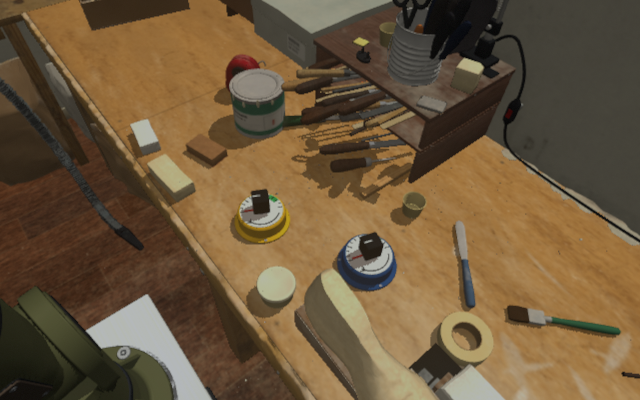

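The scene picture shows the yellow timer at (263,212) and the blue one at (368,260), its black key around (371,245). The rest of the picture is clutter.

Run:
```python
from h import *
a=cv2.imread('pics/s0.png')[215:300,320:420]
cv2.imwrite('pics/c0.png',cv2.resize(a,(700,595),interpolation=cv2.INTER_CUBIC))
d=np.load('pics/s0.npz');K=d['camera_matrix'];z=d['range_z'].astype(float);v,u=np.mgrid[:400,:640]
P=np.stack([(u-K[0,2])/K[0,0]*z,(v-K[1,2])/K[1,1]*z,z],-1)
W=(P-d['tvec'].ravel())@cv2.Rodrigues(d['rvec'])[0]
for n,(u0,u1,v0,v1) in dict(b=(325,410,222,295),y=(225,300,180,245)).items():
    w=W[v0:v1,u0:u1].reshape(-1,3); t=w[(w[:,2]>80)&(w[:,2]<92)]; e=w[(w[:,2]>34)&(w[:,2]<43)]
    print(n,len(t),t.mean(0),t.min(0),t.max(0)); print(e.min(0),e.max(0), cv2.minAreaRect(t[:,:2].astype(np.float32)), cv2.minEnclosingCircle(e[:,:2].astype(np.float32)))
for p in [(428,190),(275,285),(335,300),(430,100)]: print(p,W[p[1],p[0]])
```

```text
b 283 [519.81977535 -52.30130992  83.83418602] [500.5235724  -71.70742923  80.08481043] [541.08005479 -32.40915733  87.65242054]
[ 469.74310346 -100.77596275   34.03481374] [570.59161972  -1.522437    42.93513529] ((520.7059936523438, -51.58758544921875), (34.21837615966797, 34.79845428466797), 74.02359771728516) ((520.1477661132812, -51.65351486206055), 50.664920806884766)
y 229 [416.8299909  164.38393156  84.24348176] [396.58734936 143.06686287  80.38922746] [438.56159635 186.36108536  87.76471067]
[367.5421261  115.71361889  34.02167049] [467.1379453  213.91373831  42.38960456] ((417.7353820800781, 165.60435485839844), (33.978614807128906, 33.919471740722656), 60.31806182861328) ((416.9620056152344, 165.11180114746094), 50.86943054199219)
(428, 190) [773.33237324   6.1470474   -1.44043798]
(275, 285) [338.82097526   4.13641447  40.57108298]
(335, 300) [ 301.58119076 -180.07406899  317.35311247]
(430, 100) [781.17984975  72.24851563 210.4268254 ]
```

View pics/c0.png

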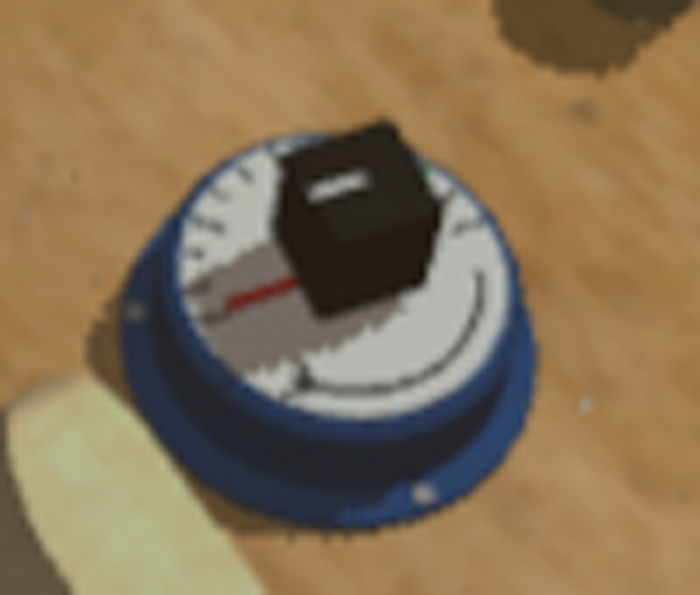

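View pics/d0.png

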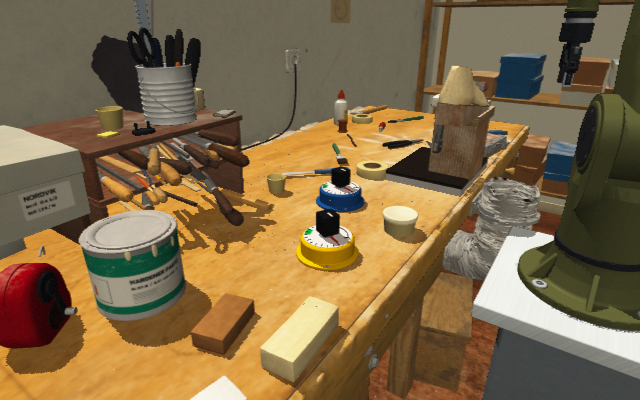

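The key top is at about (520,-52) and z≈85, matching the given sizes. The crop shows the pointer tip at about (353,258), toward the robot. The side picture shows a tall wooden piece beyond the timers, so I'll map its extent before moving over.

Run:
```python
from h import *
w=[]
for f in('s0','d0'):
    d=np.load(f'pics/{f}.npz');K=d['camera_matrix'];z=d['range_z'].astype(float);v,u=np.mgrid[:400,:640]
    P=np.stack([(u-K[0,2])/K[0,0]*z,(v-K[1,2])/K[1,1]*z,z],-1)
    W=(P-d['tvec'].ravel())@cv2.Rodrigues(d['rvec'])[0]; w.append(W[z>0])
    if f=='s0':
        c=W[243,373]; C=np.array([520.3,-51.6])
        for p in[(353,258),(355,258),(358,257)]: 
            q=W[p[1],p[0]]; print(q, np.degrees(np.arctan2(*(q[:2]-C)[::-1])))
w=np.vstack(w);
x0,y0=100,-800
H=np.full((14,20),-9)
for p in w:
    i,j=int((p[0]-x0)//50),int((p[1]-y0)//50)
    if 0<=i<14 and 0<=j<20: H[i,j]=max(H[i,j],p[2])
print('cols y',[y0+50*j for j in range(20)])
for i in range(14): print(x0+50*i,H[i])
```

```text
[490.86322447 -40.52586669  40.13464699] 159.38366897209116
[493.1923397  -43.4619763   41.56400418] 163.28965378259494
[498.14353443 -46.22961213  43.79098353] 166.37514596060322
cols y [-800, -750, -700, -650, -600, -550, -500, -450, -400, -350, -300, -250, -200, -150, -100, -50, 0, 50, 100, 150]
100 [ -9  -9 271 456 455  -9  -9  -9  25  15  19  -9   0   1   2  14  15   3
   3   3]
150 [ -9  -9 350 457 456  -9  -9  -9  19  -9  24  -9  -9  -9  -9  -9  -9  -9
  -9  -9]
200 [-9 -9 -9 -9 -9 -9 -9 -9 29 24 23 -9 -9 -9 -9 -9 -9 -9 -9 -9]
250 [ 45  47  47  47  30  29 209 210 229 216 287 316 322 303   1   2   2   2
   3   3]
300 [ 47  51  51  52  46  -9 254 254  -9 258 287 316 323 323   3  44  44   2
   3   2]
350 [ -9  -9 229 229  -9  -9  -9  -9 231 233 201  30   0   0  -9  44  45   3
  41 123]
400 [ -9  -9  -9  -9  -9  -9  29  30 232 232  32  31   2   1   0   2  43   2
  86 121]
450 [-9 -9 -9 -9 39 38 30 30 31 32 33 32  2  5 41 44  5  3 41 41]
500 [-1  0  0  1  0  0  0  0  2 27 27 27  3 36 87 86 32  2  2  2]
550 [  0   0   8  10  11   8   0   3   2  27  27  27   3   6  41  40   2   2
   3 175]
600 [  0   0   0   9  11  11   1   3   2  11  10  19  17   2   2   3   2  16
   3 199]
650 [  0   0   0   0   1   2   2   2   2  14  12  17  17  11   2  42  41  16
 161 199]
700 [ 23  23  13   0   0   6   9  15  15  14   2   2   9  12   9  41 203 206
 203 204]
750 [ 24  19   2   0   8   7   3  16  13   2   2   2   2   8   8   2 212 213
 353 324]
```

>>> drive_tool([
  [0, 0, -0.06, 0, 0, 0, -1],
  [0, 0, -0.12, 0, 0, 0, -1],
  [0, 0, -0.18, 0, 0, 0, -1],
  [0.055, -0.018, -0.18, 0, 0, 0, -1],
  [0.11, -0.036, -0.18, 0, 0, 0, -1],
])

```text
t: 0.72
ee_pos: [244.7, -573.8, 390.4]
eef_rot: [0.0, 0.994, 0.111, 0.0]
force: [1.6, -0.6, -1.1]
grip_width: 85.5
gripper_force: 0.0
```

>>> drive_tool([
  [0.055, -0.018, 0, 0, 0, -0.15, -1],
  [0.11, -0.036, 0, 0, 0, -0.3, -1],
  [0.17, -0.055, 0, 0, 0, -0.45, -1],
  [0.17, -0.055, 0, 0, 0, -0.45, -1],
])

```text
t: 1.23
ee_pos: [403.5, -477.3, 389.3]
eef_rot: [-0.001, 0.942, 0.337, 0.002]
force: [-0.6, 0.7, 0.3]
grip_width: 85.0
gripper_force: 0.0
```

>>> drive_tool([
  [0.045, -0.032, 0, 0, 0, -0.12, -1],
  [0.09, -0.064, 0, 0, 0, -0.24, -1],
  [0.135, -0.096, 0, 0, 0, -0.36, -1],
  [0.18, -0.128, 0, 0, 0, -0.48, -1],
  [0.225, -0.16, 0, 0, 0, -0.604, -1],
])

```text
t: 1.85
ee_pos: [472.9, -216.1, 389.8]
eef_rot: [0.0, 0.802, 0.597, -0.0]
force: [1.4, -1.2, -0.1]
grip_width: 85.4
gripper_force: 0.0
```

Run:
```python
from h import *
im=snap('wrist','w0'); s=readout.read_state(); print(s['ee_pos'],s['eef_rot'],s['joint_positions'],s['t']);print(im['tool_from_camera'],im['camera_matrix'])
```

```text
[ 475.86844276 -206.28283508  390.56605465] [-0.00093834  0.79686902  0.60414866  0.00181039] [ 0.84666289  0.036154   -0.4999232   1.43168409  0.013345    1.6777719
  0.07504663] 1.9
[[-7.34300093e-04 -9.57535102e-01 -2.88315779e-01  7.32136502e+01]
 [ 9.99999700e-01 -6.32176498e-04 -4.47317470e-04 -8.38214579e-01]
 [ 2.46055720e-04 -2.88316021e-01  9.57535280e-01 -1.63344262e+02]
 [ 0.00000000e+00  0.00000000e+00  0.00000000e+00  1.00000000e+00]] [[309.70691629   0.         316.53096318]
 [  0.         309.70691629 198.78637274]
 [  0.           0.           1.        ]]
```

View pics/w0.png

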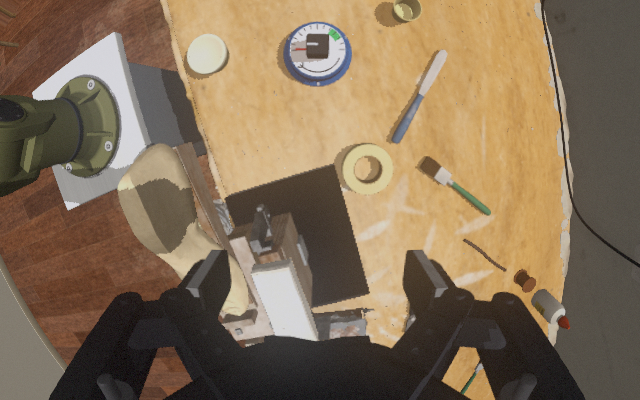

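The wrist picture shows the blue timer at (318,52), its pointer toward the left and the green band at about (335,36). I'll project its red and green pixels onto the dial plane.

```bash
cat >> h.py <<'E'
def dial(f,Z=40,C=(520.3,-51.6),off=0):
    d=np.load(f'pics/{f}.npz');K=d['camera_matrix'];T=d['tool_from_camera'];v,u=np.mgrid[:400,:640]
    x=u-K[0,2];y=v-K[1,2];r=np.hypot(x,y)+1e-9;th=r/K[0,0]
    ray=np.stack([x/r*np.sin(th),y/r*np.sin(th),np.cos(th)],-1)
    q=d['q'];Rw=R.from_quat([q[1],q[2],q[3],q[0]]).as_matrix()
    o=d['ee']+Rw@T[:3,3]; D=ray@(Rw@T[:3,:3]).T; P=o+D*((Z-o[2])/D[...,2])[...,None]
    hsv=cv2.cvtColor(d['frame'],cv2.COLOR_BGR2HSV).astype(int);h,s,vv=[hsv[...,i] for i in range(3)]
    rad=np.hypot(P[...,0]-C[0],P[...,1]-C[1])
    blue=(abs(h-112)<12)&(s>120)&(rad<80)
    (cx,cy),cr=cv2.minEnclosingCircle(P[blue][:,:2].astype(np.float32)); print('blue circle',cx,cy,cr)
    for n,m in dict(green=(abs(h-65)<20)&(s>100)&(rad<48),red=((h<8)|(h>172))&(s>110)&(rad<46)&(rad>17)).items():
        a=np.degrees(np.arctan2(P[m][:,1]-C[1],P[m][:,0]-C[0]))%360; print(n,m.sum(),rad[m].min().round(1),rad[m].max().round(1),'yaw',np.percentile(a,[2,50,98]).round(1))
    return P
E
python3 - <<'E'
from h import *
dial('w0')
dial('w0',C=(518,-52))
a=cv2.imread('pics/w0.png')[10:95,270:370]
cv2.imwrite('pics/c1.png',cv2.resize(a,(600,510),interpolation=cv2.INTER_CUBIC))
E
```

```text
blue circle 0.0 0.0 0.0
green 49 34.4 44.1 yaw [15.6 25.4 37.5]
red 17 18.1 32.8 yaw [154.4 159.8 160.8]
blue circle 0.0 0.0 0.0
green 49 36.5 46.3 yaw [15.3 24.6 35.9]
red 15 17.7 30.9 yaw [150.9 156.6 158.6]
```

View pics/c1.png

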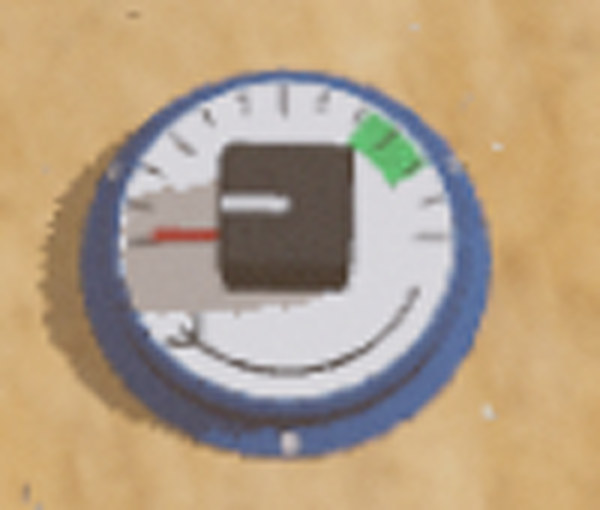

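The crop shows the pointer at the front of the dial, at about 0 rad, and the green band centred at yaw 25°. The key has to turn about 137° clockwise. Next I move above it.

>>> drive_tool([
  [0.055, 0, 0, 0, 0, 0, -1],
  [0.11, 0, 0, 0, 0, 0, -1],
  [0.161, 0.001, 0.05, 0, 0, 0, -1],
  [0.161, 0.001, 0.11, 0, 0, 0, -1],
  [0.161, 0.001, 0.17, 0, 0, 0, -1],
])

```text
t: 2.52
ee_pos: [520.6, -63.1, 219.9]
eef_rot: [0.001, 0.802, 0.597, 0.0]
force: [1.1, -0.2, -0.3]
grip_width: 85.2
gripper_force: 0.0
```

>>> drive_tool([
  [0, 0, 0, 0, 0, 0, -1],
  [0, 0, 0, 0, 0, 0, -1],
])

```text
t: 2.78
ee_pos: [522.1, -64.0, 224.2]
eef_rot: [0.001, 0.803, 0.596, 0.001]
force: [-0.3, 0.6, 0.8]
grip_width: 85.4
gripper_force: 0.0
```

Run:
```python
from h import *
snap('wrist','w1'); s=readout.read_state(); print(s['ee_pos'],s['joint_positions'],s['t'])
q=s['eef_rot'];print(np.degrees(2*np.arctan2(q[2],q[1])),q)
for C in[(520.3,-51.6),(518,-52)]: P=dial('w1',C=C)
P=dial('w1',Z=85); np.save('pics/P1',P)
```

```text
[522.77573788 -63.91268399 225.03475893] [ 0.68332057  0.08259962 -0.64202909  1.71877089  0.05144758  1.35155116
 -0.26129374] 2.825
73.19574205371347 [0.00198838 0.80283671 0.59619287 0.00182405]
blue circle 544.6763916015625 -26.234424591064453 41.142452239990234
green 139 35.0 45.3 yaw [14.5 26.6 39.6]
red 43 18.5 34.5 yaw [156.7 160.8 163.5]
blue circle 544.6763916015625 -26.234424591064453 41.142452239990234
green 139 37.3 47.7 yaw [14.2 25.8 38. ]
red 40 17.5 32.5 yaw [153.1 158.3 161.2]
blue circle 544.3157958984375 -22.007198333740234 35.81514358520508
green 139 35.9 46.2 yaw [24.4 34.5 45. ]
red 43 17.4 30.8 yaw [132.  141.1 147.1]
```

View pics/w1.png

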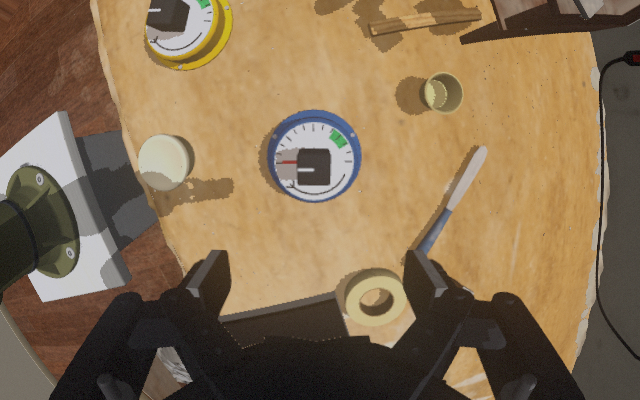

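The wrist picture shows the blue timer at (315,157), its key at (314,167) and the band at (338,138). I'll refine the key's centre and angle from depth.

Run:
```python
from h import *
P=dial('w1',Z=85);d=np.load('pics/w1.npz');q=d['q'];Rw=R.from_quat([q[1],q[2],q[3],q[0]]).as_matrix();T=d['tool_from_camera']
o=d['ee']+Rw@T[:3,3];K=d['camera_matrix'];v,u=np.mgrid[:400,:640]
th=np.hypot(u-K[0,2],v-K[1,2])/K[0,0]; ax=(Rw@T[:3,:3])[:,2]
D=P-o; D=D/(D@ax)[...,None]; W=o+D*d['range_z'][...,None]
w=W[100:210,260:370].reshape(-1,3)
t=w[(w[:,2]>81)&(w[:,2]<92)];print(len(t),t.mean(0),cv2.minAreaRect(t[:,:2].astype(np.float32)))
e=w[(w[:,2]>35)&(w[:,2]<44)];print(cv2.minEnclosingCircle(e[:,:2].astype(np.float32)))
```

```text
blue circle 544.3157958984375 -22.007198333740234 35.81514358520508
green 139 35.9 46.2 yaw [24.4 34.5 45. ]
red 43 17.4 30.8 yaw [132.  141.1 147.1]
1082 [522.26720338 -50.66107652  84.30855174] ((522.7091674804688, -50.991188049316406), (34.15732955932617, 33.83537292480469), 72.0992202758789)
((522.2188110351562, -50.51988220214844), 50.37112045288086)
```

>>> drive_tool([
  [0.012, -0.004, 0.02, 0, 0, 0, -1],
  [0.012, -0.004, 0.06, 0, 0, 0, -1],
  [0.012, -0.004, 0.1, 0, 0, 0, -1],
  [0.012, -0.004, 0.13, 0, 0, 0, -1],
  [0.012, -0.004, 0.13, 0, 0, 0, -1],
])

```text
t: 3.45
ee_pos: [520.9, -51.0, 92.3]
eef_rot: [-0.0, 0.803, 0.596, 0.0]
force: [0.1, 0.7, -0.3]
grip_width: 85.9
gripper_force: 0.0
```

>>> drive_tool([
  [0, 0, 0, 0, 0, 0, -1],
  [0, 0, 0, 0, 0, 0, -1],
])

```text
t: 3.7
ee_pos: [522.1, -50.8, 93.9]
eef_rot: [0.002, 0.803, 0.597, 0.001]
force: [0.4, -0.7, 0.1]
grip_width: 85.4
gripper_force: 0.0
```

Well centred. Next I descend 30 mm and close on the key.

>>> drive_tool([
  [0, 0, 0.015, 0, 0, 0, -1],
  [0, 0, 0.03, 0, 0, 0, -1],
  [0, 0, 0.03, 0, 0, 0, -1],
])

```text
t: 4.08
ee_pos: [518.5, -50.3, 59.5]
eef_rot: [-0.001, 0.802, 0.597, -0.001]
force: [0.1, 0.5, -0.2]
grip_width: 85.2
gripper_force: 0.0
```

>>> drive_tool([
  [0, 0, 0, 0, 0, 0, 1],
  [0, 0, 0, 0, 0, 0, 1],
  [0, 0, 0, 0, 0, 0, 1],
  [0, 0, 0, 0, 0, 0, 1],
  [0, 0, 0, 0, 0, 0, 1],
], force=35)

```text
t: 4.7
ee_pos: [521.5, -50.3, 63.7]
eef_rot: [0.001, 0.802, 0.597, 0.001]
force: [-1.6, 0.6, 10.0]
grip_width: 0.3
gripper_force: 5.1
```

>>> drive_tool([
  [0, 0, 0, 0, 0, 0, 1],
  [0, 0, 0, 0, 0, 0, 1],
  [0, 0, 0, 0, 0, 0, 1],
])

```text
t: 5.08
ee_pos: [521.5, -50.3, 63.7]
eef_rot: [0.001, 0.802, 0.597, 0.001]
force: [-1.8, 0.3, 10.2]
grip_width: 0.0
gripper_force: 5.3
```

The jaws shut fully on nothing and there is 10 N upward, so I need to look.

Run:
```python
from h import *
snap('wrist','w2');snap('side','d2');snap('scene','s2')
a=cv2.imread('pics/w2.png');b=cv2.imread('pics/d2.png')[110:230,260:440];c=cv2.imread('pics/s2.png')[150:310,270:480]
m=np.zeros((600,800,3),np.uint8);m[:300,:480]=cv2.resize(a,(480,300));m[300:600,:400]=cv2.resize(b,(400,300)[:2]);m[300:600,400:]=cv2.resize(c,(400,300));cv2.imwrite('pics/m2.png',m)
print(readout.read_state())
```

```text
{'t': 5.225, 'joint_positions': array([ 0.62885006,  0.23427023, -0.64429454,  1.91504805,  0.16322434,
        1.04129616, -0.37671417]), 'qd': array([ 9.19756414e-04, -1.86233708e-03, -3.93364082e-05,  1.45778014e-03,
       -9.88676373e-04, -3.97666442e-04, -7.88541664e-04]), 'effort': array([ 2.28911131e-01, -3.03210819e+01, -3.10177892e+00, -2.41818416e+01,
        2.78743654e-01, -8.14241096e-01, -4.49180857e-05]), 'ee_pos': array([521.55098887, -50.33628242,  63.74041787]), 'eef_rot': array([1.08685508e-03, 8.02418835e-01, 5.96759781e-01, 7.71478722e-04]), 'force': array([-2.57474693,  0.60782302, 10.44118232]), 'wrist_torque': array([0.20446787, 0.51133578, 0.02097089]), 'gripper_force': 5.3333596782158565, 'grip_width': -0.214677698218741}
```

View pics/m2.png

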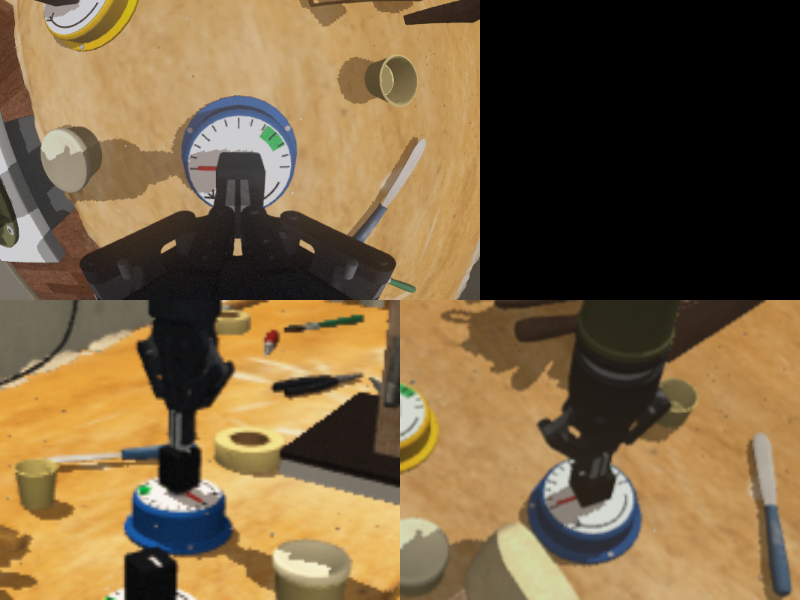

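The composite shows the jaws shut either on top of the key or just behind it. I'll measure where the gripper really is from the fixed cameras' depth.

Run:
```python
from h import *
for f,b in(('s2',(270,480,150,310)),('d2',(260,440,60,230))):
    d=np.load(f'pics/{f}.npz');K=d['camera_matrix'];z=d['range_z'].astype(float);v,u=np.mgrid[:400,:640]
    P=np.stack([(u-K[0,2])/K[0,0]*z,(v-K[1,2])/K[1,1]*z,z],-1)
    Rc=cv2.Rodrigues(d['rvec'])[0];W=(P-d['tvec'].ravel())@Rc
    print(f,'cam at',(-Rc.T@d['tvec'].ravel()).round())
    w=W[b[2]:b[3],b[0]:b[1]].reshape(-1,3);w=w[np.hypot(w[:,0]-521,w[:,1]+50)<46]
    for h in range(46,210,8):
        t=w[(w[:,2]>h)&(w[:,2]<=h+8)]
        if len(t): print(h,len(t),t.min(0)[:2].round(),t.max(0)[:2].round(),t.mean(0)[:2].round())
d=np.load('pics/w2.npz')
```

```text
s2 cam at [ 140. -326.  747.]
46 46 [501. -72.] [531. -31.] [512. -57.]
54 57 [500. -72.] [529. -34.] [511. -60.]
62 56 [501. -72.] [531. -30.] [512. -57.]
70 57 [500. -72.] [531. -34.] [512. -60.]
78 156 [501. -72.] [536. -32.] [515. -57.]
86 24 [506. -71.] [528. -48.] [514. -58.]
94 35 [505. -63.] [531. -42.] [513. -56.]
102 37 [505. -63.] [531. -46.] [514. -57.]
110 36 [504. -63.] [531. -48.] [513. -58.]
118 25 [503. -64.] [523. -50.] [514. -58.]
126 57 [488. -70.] [548. -35.] [516. -61.]
134 141 [480. -72.] [554. -33.] [513. -56.]
142 85 [478. -74.] [557. -34.] [514. -58.]
150 101 [476. -75.] [559. -44.] [524. -64.]
158 99 [476. -75.] [559. -47.] [523. -64.]
166 97 [475. -76.] [561. -41.] [515. -62.]
174 73 [476. -74.] [563. -41.] [505. -59.]
182 97 [476. -74.] [532. -33.] [496. -56.]
190 89 [478. -66.] [505. -31.] [489. -49.]
198 47 [478. -55.] [494. -32.] [485. -46.]
206 30 [481. -56.] [488. -31.] [484. -43.]
d2 cam at [ 65. 721. 407.]
46 54 [502. -58.] [540. -29.] [515. -41.]
54 61 [502. -62.] [540. -30.] [515. -42.]
62 55 [501. -64.] [539. -28.] [515. -41.]
70 63 [501. -61.] [539. -30.] [515. -41.]
78 83 [502. -61.] [540. -30.] [517. -43.]
86 26 [507. -54.] [533. -39.] [518. -44.]
94 39 [505. -55.] [536. -37.] [516. -44.]
102 40 [506. -54.] [535. -37.] [517. -43.]
110 39 [505. -54.] [536. -37.] [516. -44.]
118 34 [504. -51.] [535. -36.] [517. -43.]
126 58 [488. -59.] [551. -31.] [517. -40.]
134 95 [481. -63.] [559. -28.] [517. -43.]
142 91 [476. -66.] [565. -26.] [517. -41.]
150 98 [477. -61.] [566. -26.] [522. -42.]
158 88 [482. -66.] [566. -26.] [526. -41.]
166 88 [481. -62.] [566. -27.] [522. -41.]
174 81 [478. -60.] [564. -27.] [514. -36.]
182 109 [478. -57.] [563. -26.] [512. -36.]
190 115 [478. -54.] [561. -28.] [514. -40.]
198 93 [481. -52.] [558. -30.] [509. -39.]
206 61 [483. -55.] [542. -14.] [498. -31.]
```

Run:
```python
from h import *
for f in('w1','w2'):
    d=np.load(f'pics/{f}.npz');K=d['camera_matrix'];T=d['tool_from_camera'];v,u=np.mgrid[:400,:640]
    x=u-K[0,2];y=v-K[1,2];r=np.hypot(x,y)+1e-9;th=r/K[0,0]
    z=d['range_z'];P=np.stack([x/r*np.tan(th)*z,y/r*np.tan(th)*z,z],-1)@T[:3,:3].T+T[:3,3]
    m=(z>0)&(P[...,2]<60)&(abs(P[...,0])<40)&(abs(P[...,1])<70);w=P[m]
    for h in range(-90,60,10):
        t=w[(w[:,2]>h)&(w[:,2]<=h+10)]
        if len(t): print(f,h,len(t),t.min(0)[:2].round(),t.max(0)[:2].round())
s=readout.read_state();print(s['ee_pos'])
```

```text
w1 -90 5059 [-13. -70.] [14. 70.]
w1 -80 1158 [  0. -69.] [14. 69.]
w1 -70 1178 [-11. -58.] [12. 55.]
w1 -60 1228 [-11. -57.] [12. 56.]
w1 -50 1012 [-11. -57.] [12. 56.]
w1 -40 339 [-11. -50.] [11. 52.]
w2 -90 3759 [ -9. -49.] [18. 47.]
w2 -80 4898 [-12. -41.] [14. 40.]
w2 -70 1720 [-13. -34.] [15. 32.]
w2 -60 798 [-11. -14.] [12. 12.]
w2 -50 673 [  6. -14.] [12. 13.]
w2 -40 551 [  6. -14.] [12. 13.]
w2 -30 1181 [-10. -15.] [17. 17.]
w2 -20 864 [-14. -16.] [18. 18.]
w2 -10 364 [ 14. -16.] [18. 18.]
w2 0 325 [ 14. -16.] [18. 18.]
w2 10 191 [ 14. -65.] [21. 18.]
w2 20 9956 [-40. -66.] [40. 51.]
w2 30 100 [-39. -50.] [40. 51.]
w2 40 4 [ 38. -33.] [ 39. -32.]
w2 50 976 [-14. -59.] [40. 60.]
[521.55098887 -50.33628242  63.74041787]
```

The depth in the tool frame explains it. The real fingertips, shut, are about 22 mm behind the reported TCP rather than 14 mm ahead, so the reported TCP lies about 36 mm too far forward. The jaws closed above the key and rested on its top. I'll lift, open and grip with the reported z at about 27, which puts the true grasp point at 68.

>>> drive_tool([
  [0, 0, -0.025, 0, 0, 0, 1],
  [0, 0, -0.025, 0, 0, 0, -1],
  [0, 0, -0.025, 0, 0, 0, -1],
  [0, 0, -0.025, 0, 0, 0, -1],
  [0, 0, -0.025, 0, 0, 0, -1],
])

```text
t: 5.85
ee_pos: [519.7, -50.5, 85.9]
eef_rot: [-0.0, 0.802, 0.597, -0.0]
force: [-0.4, -0.2, 0.0]
grip_width: 72.6
gripper_force: 0.0
```

>>> drive_tool([
  [0, 0, 0, 0, 0, 0, -1],
  [0, 0, 0, 0, 0, 0, -1],
  [0, 0, 0, 0, 0, 0, -1],
])

```text
t: 6.22
ee_pos: [520.2, -50.5, 86.5]
eef_rot: [0.0, 0.802, 0.597, -0.0]
force: [0.0, 0.4, -0.9]
grip_width: 85.4
gripper_force: 0.0
```

Run:
```python
from h import *
snap('wrist','w3'); s=readout.read_state(); print(s['ee_pos'],s['eef_rot'],s['force'],s['t'])
dial('w3',C=(522,-51))
```

```text
[520.19836769 -50.50547907  86.52439828] [ 2.33739530e-05  8.02449533e-01  5.96719990e-01 -2.51844929e-05] [ 0.08677444  0.04256615 -0.94922198] 6.275
blue circle 529.7978515625 -33.428504943847656 45.62388610839844
green 384 32.8 43.9 yaw [13.5 27.5 41.3]
red 112 19.8 35.8 yaw [159.  163.2 167.1]
```

>>> drive_tool([
  [0, 0.0015, 0.02, 0, 0, 0, -1],
  [0, 0.0015, 0.04, 0, 0, 0, -1],
  [0, 0.0015, 0.059, 0, 0, 0, -1],
  [0, 0.0015, 0.059, 0, 0, 0, -1],
  [0, 0.0015, 0.059, 0, 0, 0, -1],
])

```text
t: 6.9
ee_pos: [522.1, -50.9, 28.0]
eef_rot: [0.0, 0.802, 0.597, 0.0]
force: [0.6, -0.5, 0.8]
grip_width: 85.3
gripper_force: 0.0
```

>>> drive_tool([
  [0, 0, 0, 0, 0, 0, 1],
  [0, 0, 0, 0, 0, 0, 1],
  [0, 0, 0, 0, 0, 0, 1],
  [0, 0, 0, 0, 0, 0, 1],
  [0, 0, 0, 0, 0, 0, 1],
], force=35)

```text
t: 7.52
ee_pos: [523.2, -51.2, 28.3]
eef_rot: [0.001, 0.802, 0.597, 0.001]
force: [4.7, -0.2, 2.4]
grip_width: 33.7
gripper_force: 41.5
```

Gripped, with a 33.7 mm opening. First half-turn.

>>> drive_tool([
  [0, 0, 0, 0, 0, 0.15, 1],
  [0, 0, 0, 0, 0, 0.3, 1],
  [0, 0, 0, 0, 0, 0.45, 1],
  [0, 0, 0, 0, 0, 0.6, 1],
  [0, 0, 0, 0, 0, 0.6, 1],
])

```text
t: 8.15
ee_pos: [523.0, -51.1, 28.3]
eef_rot: [0.001, 0.943, 0.334, 0.001]
force: [4.7, -0.9, 2.4]
grip_width: 33.7
gripper_force: 41.7
```

>>> drive_tool([
  [0, 0, 0, 0, 0, 0.15, 1],
  [0, 0, 0, 0, 0, 0.3, 1],
  [0, 0, 0, 0, 0, 0.45, 1],
  [0, 0, 0, 0, 0, 0.6, 1],
  [0, 0, 0, 0, 0, 0.6, 1],
])

```text
t: 8.78
ee_pos: [523.0, -50.9, 28.3]
eef_rot: [0.0, 0.999, 0.041, 0.001]
force: [5.5, -1.2, 3.4]
grip_width: 33.4
gripper_force: 41.8
```

Run:
```python
from h import *
snap('wrist','w4'); s=readout.read_state(); print(s['ee_pos'],s['eef_rot'],s['force'],s['wrist_torque'],s['joint_positions'],s['t'])
q=s['eef_rot'];print(np.degrees(2*np.arctan2(q[2],q[1])))
dial('w4',C=(522,-51))
```

```text
[522.97548377 -50.92390428  28.28079836] [1.41483906e-04 9.99122832e-01 4.18544624e-02 1.32301098e-03] [ 5.62499651 -0.91231073  3.43368935] [ 0.02973554 -0.92672478 -0.03320068] [ 0.45968243  0.25882999 -0.45859559  1.94522877  0.13842722  0.96509888
 -1.55151746] 8.825
4.797573770528127
blue circle 533.240234375 -49.95621871948242 50.75554275512695
green 772 32.9 44.3 yaw [12.6 26.2 40.6]
red 86 27.8 36.3 yaw [91.7 94.3 97.8]
```

The pointer has turned from 163° to 94°. Next: let go, swing back a quarter turn and grip again.

>>> drive_tool([
  [0, 0, 0, 0, 0, 0, -1],
  [0, 0, 0, 0, 0, 0, -1],
  [0, 0, 0, 0, 0, 0, -1],
  [0, 0, 0, 0, 0, 0, -1],
  [0, 0, 0, 0, 0, 0, -1],
])

```text
t: 9.45
ee_pos: [521.4, -50.9, 27.5]
eef_rot: [0.0, 0.999, 0.04, -0.0]
force: [0.1, 0.3, 0.2]
grip_width: 85.4
gripper_force: 0.0
```

>>> drive_tool([
  [0, 0, 0, 0, 0, -0.1, -1],
  [0, 0, 0, 0, 0, -0.25, -1],
  [0, 0, 0, 0, 0, -0.42, -1],
  [0, 0, 0, 0, 0, -0.59, -1],
  [0, 0, 0, 0, 0, -0.76, -1],
])

```text
t: 10.07
ee_pos: [521.5, -51.0, 27.5]
eef_rot: [0.0, 0.912, 0.41, -0.0]
force: [0.1, 1.1, 0.0]
grip_width: 85.4
gripper_force: 0.0
```

>>> drive_tool([
  [0, 0, 0, 0, 0, -0.17, -1],
  [0, 0, 0, 0, 0, -0.34, -1],
  [0, 0, 0, 0, 0, -0.51, -1],
  [0, 0, 0, 0, 0, -0.68, -1],
  [0, 0, 0, 0, 0, -0.81, -1],
])

```text
t: 10.7
ee_pos: [521.6, -51.0, 27.6]
eef_rot: [0.0, 0.677, 0.736, -0.0]
force: [-0.3, -0.2, -0.4]
grip_width: 85.1
gripper_force: 0.0
```

>>> drive_tool([
  [0, 0, 0, 0, 0, 0, -1],
  [0, 0, 0, 0, 0, 0, -1],
])

```text
t: 10.95
ee_pos: [521.6, -51.0, 27.5]
eef_rot: [0.0, 0.68, 0.733, -0.0]
force: [-0.6, 0.2, -0.0]
grip_width: 85.3
gripper_force: 0.0
```

Run:
```python
from h import *
snap('wrist','w5'); s=readout.read_state(); print(s['ee_pos'],s['force'],s['joint_positions'],s['t'],s['grip_width'])
q=s['eef_rot'];print(np.degrees(2*np.arctan2(q[2],q[1])))
dial('w5',C=(522,-51))
```

```text
[521.59687816 -51.00104874  27.54338308] [ 0.74098675 -0.94531774  0.32151263] [ 0.65872184  0.29836197 -0.68585504  1.94012046  0.2263039   0.97987299
 -0.05639736] 11.0 85.65500154712217
94.37076940933353
blue circle 523.4572143554688 -41.06157302856445 52.28123092651367
green 624 32.8 43.9 yaw [13.6 27.9 41.8]
red 224 17.2 35.4 yaw [89.9 94.4 97.5]
```

The key held at 94°, and the tool lines up with its flats. Gripping and winding the remaining 68°.

>>> drive_tool([
  [0, 0, 0, 0, 0, 0, 1],
  [0, 0, 0, 0, 0, 0, 1],
  [0, 0, 0, 0, 0, 0, 1],
  [0, 0, 0, 0, 0, 0, 1],
  [0, 0, 0, 0, 0, 0, 1],
], force=35)

```text
t: 11.62
ee_pos: [523.2, -50.8, 28.0]
eef_rot: [0.001, 0.679, 0.734, 0.001]
force: [5.5, 0.7, -0.3]
grip_width: 33.6
gripper_force: 42.0
```

>>> drive_tool([
  [0, 0, 0, 0, 0, 0.15, 1],
  [0, 0, 0, 0, 0, 0.3, 1],
  [0, 0, 0, 0, 0, 0.45, 1],
  [0, 0, 0, 0, 0, 0.6, 1],
  [0, 0, 0, 0, 0, 0.6, 1],
])

```text
t: 12.25
ee_pos: [523.3, -50.7, 28.0]
eef_rot: [0.001, 0.866, 0.5, 0.001]
force: [5.9, -0.1, -1.8]
grip_width: 33.7
gripper_force: 42.0
```

>>> drive_tool([
  [0, 0, 0, 0, 0, 0.15, 1],
  [0, 0, 0, 0, 0, 0.3, 1],
  [0, 0, 0, 0, 0, 0.45, 1],
  [0, 0, 0, 0, 0, 0.58, 1],
  [0, 0, 0, 0, 0, 0.58, 1],
])

```text
t: 12.88
ee_pos: [523.4, -50.8, 28.0]
eef_rot: [0.0, 0.973, 0.232, 0.002]
force: [5.7, -0.2, -2.0]
grip_width: 33.1
gripper_force: 42.0
```

Run:
```python
from h import *
snap('wrist','w6'); s=readout.read_state(); print(s['ee_pos'],s['force'],s['t'],s['grip_width'])
q=s['eef_rot'];print(np.degrees(2*np.arctan2(q[2],q[1])))
dial('w6',C=(522,-51))
```

```text
[523.4059614  -50.77759123  28.01753632] [ 5.92868476 -0.2747712  -1.85505521] 12.925 33.63006370828145
26.840062547703376
blue circle 532.6817626953125 -46.62593460083008 50.58613586425781
green 746 32.7 44.4 yaw [13.  26.6 41. ]
red 211 17.3 42.2 yaw [23.3 27.4 31. ]
```

The pointer is at 27°, in the middle of the band. Letting go and lifting clear.

>>> drive_tool([
  [0, 0, 0, 0, 0, 0, -1],
  [0, 0, 0, 0, 0, 0, -1],
  [0, 0, 0, 0, 0, 0, -1],
  [0, 0, 0, 0, 0, 0, -1],
  [0, 0, 0, 0, 0, 0, -1],
])

```text
t: 13.55
ee_pos: [521.5, -51.0, 27.5]
eef_rot: [0.0, 0.973, 0.232, -0.0]
force: [0.0, -0.6, 0.0]
grip_width: 85.5
gripper_force: 0.0
```

>>> drive_tool([
  [0, 0, -0.03, 0, 0, 0, -1],
  [0, 0, -0.07, 0, 0, 0, -1],
  [0, 0, -0.12, 0, 0, 0, -1],
  [0, 0, -0.17, 0, 0, 0, -1],
  [0, 0, -0.17, 0, 0, 0, -1],
])

```text
t: 14.18
ee_pos: [524.5, -51.0, 202.1]
eef_rot: [0.002, 0.973, 0.232, 0.004]
force: [0.7, 0.0, -1.2]
grip_width: 85.6
gripper_force: 0.0
```

>>> drive_tool([
  [0, 0, 0, 0, 0, 0, -1],
  [0, 0, 0, 0, 0, 0, -1],
])

```text
t: 14.42
ee_pos: [520.6, -50.9, 195.9]
eef_rot: [-0.001, 0.973, 0.232, -0.001]
force: [1.2, -0.2, -0.6]
grip_width: 85.8
gripper_force: 0.0
```

Run:
```python
from h import *
snap('wrist','w7'); s=readout.read_state(); print(s['ee_pos'],s['force'],s['t'])
dial('w7',C=(522,-51))
```

```text
[520.60786223 -50.91935494 195.92980082] [-0.2845682  -1.03236729  0.16188936] 14.475
blue circle 543.4384765625 -38.321067810058594 46.59336471557617
green 150 33.3 43.6 yaw [13.5 26.8 40.5]
red 52 17.1 35.0 yaw [23.5 26.8 30. ]
```

View pics/w7.png

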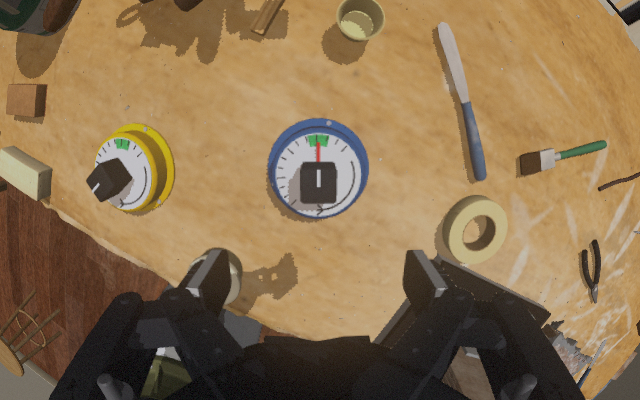

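The red pointer at (318,150) points to the middle of the green band at (318,140). The yellow timer at (125,170) is untouched and the gripper is clear.

```bash
python3 -c "
from cell import manip; print(manip.finish_job())"
```

```text
the job is handed in; nothing more can be done
None
```

The blue timer is wound to the middle of its green band in two part-turns with a release half-way, the yellow timer is untouched, and the job is handed in; on a first failed grasp the jaws shut above the key and rested on its top at about 10 N, because the reported TCP lies about 36 mm ahead of where the spec puts it.

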